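# Swing out the key hook and hang the red tag home

### The job

Swing the folded hook on the key stand all the way out to its stop, then take the red tag out of the holder and thread its hole over the hook's tip. Press it home along the hook until you feel it bear on the brass collar, then let it hang there with the hook still fully out. Push gently throughout, and leave the blue tag and everything else on the counter where they are.

Things in the scene. Friction and masses are not known exactly. Their poses are not given: they have to be found in the camera images.
- rack: the fixed key stand: base board 160 x 130 x 18 mm and, on it, an upright wooden post 70 mm (along its x, from x = -60 to +10 mm) by 30 mm (y = -15 to +15 mm), top 226 mm above the counter. Origin at the middle of the underside of the base; z up. The hook is mounted on the post's +y face. It bears the hook; the whole stand with its hook is not to be pushed with more than 30 N
- hook (a joint): angle of the hook about its upright pin, rad: 0 = folded flat along the post's +y face (it points to the stand's +x, its outer 65 mm overhanging the post's edge), growing counter-clockwise from above; hard stop at 1.57, where it points along the stand's +y. Stiff: 0.3 N m (about 3.5 N near the tip) turns it and it stays where left, so a sideways push of a few newtons also folds it back
- hook_pin (a point): point on the hook's pin axis at the height of the rod's centre line; in the stand's frame at (-30, 35, 190) mm. Its x axis points along the hook to the tip, z up; it turns with the hook
- hook_tip (a point): on the rod's centre line near the tip, 105 mm from the pin along the hook's x axis; same axes as hook_pin. The steel rod is 9 mm thick and level; its end goes on 8.5 mm past this point and turns up, the highest point 10.5 mm above the centre line (the rod's top is 4.5 mm above it)
- sleeve: brass sleeve, 13 mm thick, on the rod from 6 to 30 mm from the pin. Origin on the pin; x along the hook to the tip, z up. With it goes the brass collar, a disc clamped beyond it, 32 mm across and 6 mm thick, square to the rod, which does not give way. Where the collar sits differs each time and is not told: its outer face is 36 to 60 mm from the pin. A tag that is home bears flat on that face
- red_tag_hole (a point): centre of the square hole, 22 x 22 mm, through the red tag, a plate 12 mm thick (this x axis), 50 mm wide (y), 110 mm high (z, up), about 0.12 kg, both faces alike. The hole's centre is 82 mm above the lower edge. It can be gripped across its width at hole height, leaving the hole free. Hung at home, this point is 6 mm out from the collar's outer face and 6.5 mm below the rod's centre line
- red_tag: the same red tag, origin at the middle of its lower edge, same axes. It stands in one of the holder's two slots
- blue_tag_hole (a point): the same point of the blue tag, of the same shape, which stands in the other slot and stays there
- holder: fixed dark wooden block 110 mm (its x) x 90 mm (y) x 36 mm high with two slots 14 x 52 mm, 26 mm deep, at x = -30 and +30 mm; the tags stand in them with their thickness along the holder's x. Origin at the middle of its underside
- key_a: bystander: brass key with a small round red tag, lying flat, about 110 mm long
- key_b: bystander: a second such key, lying flat
- magnifier: bystander: round magnifier of 96 mm with a handle, lying flat, 20 mm high
- jar: bystander: amber glass jar, 76 mm across, 75 mm high
- bell: bystander: brass counter bell, 84 mm across, 60 mm high
There are look-alikes about, which are no part of the job. Of the things like the red_tag, leave any that is white; of the rest the smaller one is meant. Of the things that look like the rack, the smaller one is meant.

How it is judged:
By the outcome, as a careful person would: the job done as asked, in the order asked, and still so for the second after the job is handed in, with the robot touching nothing.
It also fails if it takes over 72 s, if anything falls off the work surface, if the arm or the gripper's body presses on something with over 40 N, if the wrist force passes 120 N, or if a joint passes its speed limit or range.

### The arm

A 7-joint arm with a two-finger parallel gripper is mounted at the origin on the work surface. World frame = base frame: x ahead of the robot, y to its left, z up, the work surface at z = 0. Lengths are in m, angles in rad, forces in N, time in s.
With the tool pointing down it reaches from about 0.4 to 0.85 m from the base axis. Payload 4.5 kg.
Tool frame: the origin (TCP) lies on the mounting face of the last link; the fingertips stand 166 mm ahead of it and the grasp point (between the pads) lies robot.pinch_z ahead of it (robot.pinch_z is the distance from the TCP to the grasp point, in m); z points along the fingers, y is the line along which they close (so a half turn about z gives the same grasp; the last joint's range is limited). The gripper opens to 88 mm and grips with 3 to 60 N. Pads are 18 mm wide; open, the fingers measure 123 mm over their backs; the gripper's body (75 mm by 187 mm) begins 45 mm behind the grasp point.
Start: joints at [1.262, 0.689, -0.195, 1.565, 0.157, 0.902, -0.215], TCP at [0.21, -0.589, 0.405] pointing down, gripper open.
Joint ranges: [-3.01, 3.01], [-0.46, 2.08], [-1.47, 1.51], [0.13, 2.56], [-1, 4.14], [0.04, 2.09], [-2.66, 2.66]. Speed limits (rad/s): [2.57, 2.57, 3.14, 3.14, 3.14, 3.14, 3.14].

### API

Orientations are given as a rotation vector (axis times angle).
In Python, from rig import robot, optics gives the robot as it stands.
- The arm moves only by the tool move_arm, never from a script. Its argument "steps" is one flat list of numbers, 7 for each row, row after row: the turn, a rotation vector about the world's x, y, z in degrees, then the shift along the world's x, y, z in cm, then the opening, from 0 (shut) to 1 (fully open). A call has 1 to 8 rows; each row shifts and turns the commanded pose from where the row before left it; what a row does not reach is not made up. A row lasts 1/12 s, in which the tool goes at most 41.7 mm and 7.16 degrees, less where a joint would pass 70% of its speed; a pose out of reach is approached as far as the arm can. A call with a gripper value outside its range is refused whole. The fingers move at their own pace and stop on an object; the grip force is fixed at half the most. Time passes only in rows, so rows that do not move let the fingers close. It gives the time, the measured TCP pose, the force, the opening and the grip force at its end, in the units of the state.
- robot.state(): the state, without advancing time (a new reading comes with each control period).
- optics.grab_frame(name): name is "scene" or "top"; returns the picture (420x560x3 uint8, red, green, blue); there is no depth.
- optics.get_calibration(name): a dict with "K" (3x3 intrinsics, pixels), "extrinsics" (4x4, takes a point from camera to world coordinates). Camera axes: x right, y down, z forward; pixel columns grow to the right and rows downward; lengths in m; the calibration is good to about 2 mm. A picture is of the moment at which its call begins. get_calibration takes no time and is no camera call.
- robot.hand_in(): hands the job in; it is judged then, once.
The state is a dict: "t": time; "joints": joint angles; "joint_velocities": joint speeds; "joint_efforts": joint torques, N m; "position": TCP position; "tcp_rot": TCP orientation; "contact_force": force on the tool from outside, world axes, zero at the start; "ft_torque": the same for the moment, N m; "width": opening from 0.0 (shut) to 1.0 (fully open); "gripper_force": force on a finger pad.
Only numpy, scipy, OpenCV 4.12 (cv2) and the standard library are available. Lean on these libraries where they do the work, as an engineer would, in place of code of your own. Each camera call takes 0.05 s, during which the arm holds its last target. There are 200 camera calls.

## Working session

There is one attempt and no reset: what is moved stays moved. The work goes in short steps, Python scripts to look and compute and a tool call to move; the robot and the scene stay as the last step left them, time stands still between calls to the robot, and variables do not carry over. Pictures are saved under pics/ and viewed, at most 10 in all, crops included, and the job is handed in when it is done.

Besides the shell and the picture viewer there is one more tool, called as name(argument=value, ...) on one line, values as JSON. move_arm: Moves the arm, as the interface text tells. Its arguments: {"type":"object","properties":{"steps":{"type":"array"}},"required":["steps"]}

```bash
mkdir -p pics; python3 - <<'E'
from rig import robot, optics
import cv2, numpy as np
for n in("scene","top"):
    f=optics.grab_frame(n); cv2.imwrite(f"pics/{n}0.png",cv2.resize(f[:,:,::-1],(800,600),interpolation=cv2.INTER_CUBIC))
    c=optics.get_calibration(n); print(n,np.round(c["K"],1).tolist(),np.round(c["extrinsics"],3).tolist())
print(robot.pinch_z,robot.state())
E
```

```text
scene [[499.3, 0.0, 285.5], [0.0, 499.3, 208.3], [0.0, 0.0, 1.0]] [[-0.511, 0.741, -0.435, 0.979], [0.86, 0.435, -0.268, 0.252], [-0.009, -0.511, -0.86, 1.106], [0.0, 0.0, 0.0, 1.0]]
top [[505.6, 0.0, 279.1], [0.0, 505.6, 202.7], [0.0, 0.0, 1.0]] [[0.017, -0.994, 0.11, 0.345], [-1.0, -0.019, -0.015, -0.027], [0.017, -0.11, -0.994, 1.391], [0.0, 0.0, 0.0, 1.0]]
0.1473 {'t': 0.1, 'joints': array([ 1.26183045,  0.68990729, -0.19452568,  1.56621993,  0.15731087,
        0.90254241, -0.21506065]), 'joint_velocities': array([-0.00072338, -0.00136995,  0.0003829 , -0.00287226,  0.00020146,
        0.00142436, -0.00076439]), 'joint_efforts': array([-3.54800155e-03, -5.28503287e+01, -1.27223242e+00, -1.53838527e+01,
       -5.26853849e-02,  1.89129089e-03,  4.07699440e-05]), 'position': array([ 0.20993702, -0.58837395,  0.40399104]), 'tcp_rot': array([-3.09392650e+00, -5.35697415e-01,  6.54335110e-04]), 'contact_force': array([-0.20017579, -0.21740294, -0.47704265]), 'ft_torque': array([ 0.00265798,  0.04702426, -0.02194923]), 'gripper_force': 0.0, 'width': 1.000180064603967}
```

View pics/scene0.png

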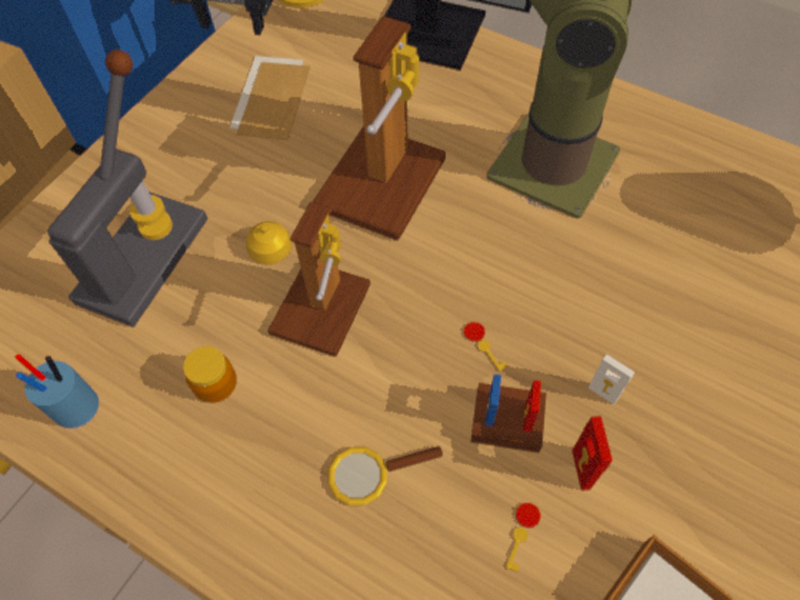

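View pics/top0.png

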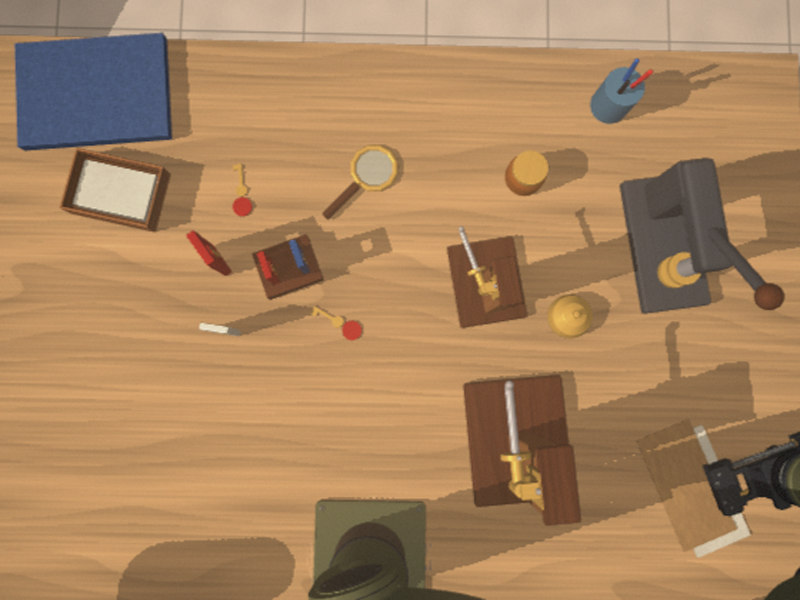

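The scene picture shows two stands: the small one at about (320,290) and the large one at about (390,130). It also shows red tags at (533,405), in the holder, and at (592,453), larger and standing free, plus a white one at (611,380). The job needs the small stand and the smaller red tag in the holder, which in the top view are at (485,280) and (266,265). I'll confirm this with enlarged crops.

```bash
python3 - <<'E'
import cv2,numpy as np
from rig import optics
t=optics.grab_frame("top")[:,:,::-1]; s=optics.grab_frame("scene")[:,:,::-1]
cv2.imwrite("pics/t.png",t);cv2.imwrite("pics/s.png",s)
def c(im,x,y,w=80,h=60): return cv2.resize(im[y:y+h,x:x+w],(400,300),interpolation=cv2.INTER_CUBIC)
m=np.vstack([np.hstack([c(t,300,160),c(t,160,155)]),np.hstack([c(s,185,140,100,75)[:, :],c(s,325,250,100,75)])])
cv2.imwrite("pics/m1.png",m)
E
```

```text
(no output)
```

View pics/m1.png

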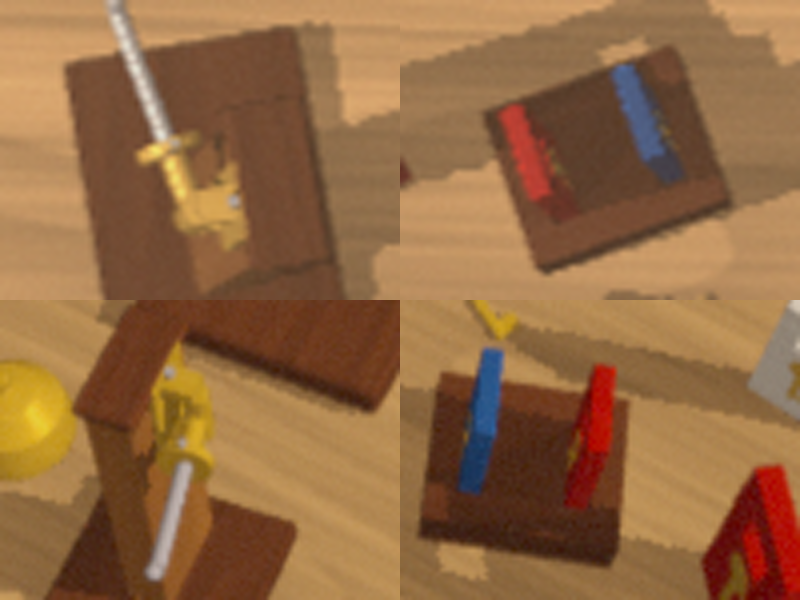

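```bash
cat > h.py <<'E'
import numpy as np,cv2
from rig import optics,robot
from scipy.spatial.transform import Rotation as R
def ray(n,p):
    c=optics.get_calibration(n);K=np.array(c["K"]);E=np.array(c["extrinsics"])
    d=E[:3,:3]@np.linalg.inv(K)@[p[0],p[1],1];return E[:3,3],d
def plane(n,p,z):
    o,d=ray(n,p);return o+d*(z-o[2])/d[2]
def tri(pt,ps):
    a,d=ray("top",pt);b,e=ray("scene",ps)
    s=np.linalg.lstsq(np.c_[d,-e],b-a,rcond=None)[0];p,q=a+s[0]*d,b+s[1]*e
    return (p+q)/2,np.linalg.norm(p-q)
E
python3 - <<'E'
from h import *
np.set_printoptions(precision=4,suppress=True)
B=[plane("top",p,.018) for p in [(313,173),(359.4,165.6),(368.2,221.2),(322.7,228.9)]]
B=np.array(B)[:,:2];print("base",B.mean(0),[np.linalg.norm(B[i]-B[i-1]) for i in range(4)])
x=(B[0]-B[3]+B[1]-B[2]);print("yaw",np.degrees(np.arctan2(x[1],x[0])))
H=np.array([plane("top",p,.036) for p in [(177,177.4),(215,164),(226.4,196),(188.3,208.5)]])[:,:2]
print("holder",H.mean(0),[np.linalg.norm(H[i]-H[i-1]) for i in range(4)]);x=H[1]-H[0]+H[2]-H[3];print(np.degrees(np.arctan2(x[1],x[0])))
for n,im in(("top","t"),("scene","s")):
    g=cv2.imread(f"pics/{im}.png");hs=cv2.cvtColor(g,cv2.COLOR_BGR2HSV)
    red=cv2.inRange(hs,(0,190,60),(6,255,255))|cv2.inRange(hs,(174,190,60),(180,255,255));bl=cv2.inRange(hs,(100,150,60),(125,255,255))
    for nm,m in(("red",red),("blue",bl)):
        for c in cv2.findContours(m,0,2)[0]:
            if 25<cv2.contourArea(c)<900: print(n,nm,cv2.minAreaRect(c),cv2.contourArea(c))
# red tag top by top view bright face
for a in [(160+110/5,155+103/5),(160+138/5,155+205/5)]: print(plane("top",a,.12))
print("tip",plane("top",(322,159.6),.195), tri((322,159.6),(185+155/4,140+275/4)))
print("collar",plane("top",(333.4,189.5),.190), tri((333.4,189.5),(185+185/4,140+157/4)))
E
```

```text
base [ 0.5162 -0.2162] [np.float64(0.1559865952737465), np.float64(0.13017814304727038), np.float64(0.15532177542104447), np.float64(0.12635136318059081)]
yaw 9.622046552698277
holder [0.5354 0.1627] [np.float64(0.09028431848773794), np.float64(0.10848599852316565), np.float64(0.0930509214150877), np.float64(0.1072758367048785)]
-69.76632170341504
scene red ((369.2500305175781, 360.2500305175781), (16.26345443725586, 15.55634880065918), 45.0) 199.5
scene red ((413.7162780761719, 316.6039123535156), (47.82012939453125, 25.259220123291016), 77.00537872314453) 823.0
scene red ((372.49127197265625, 284.0655212402344), (9.714033126831055, 36.4771842956543), 7.594642639160156) 226.5
scene red ((20.779296875, 256.7482604980469), (24.913646697998047, 3.570955753326416), 41.6335334777832) 63.5
scene red ((331.5, 232.0), (12.0, 13.0), 90.0) 126.5
scene blue ((345.2810974121094, 279.8865051269531), (6.030553340911865, 34.51972198486328), 8.972626686096191) 132.0
scene blue ((21.91176414489746, 267.1470642089844), (22.29481315612793, 4.458962917327881), 30.963754653930664) 69.0
[0.5503 0.2017 0.12  ]
[0.4985 0.1856 0.12  ]
tip [ 0.5839 -0.146   0.195 ] (array([ 0.5843, -0.1458,  0.1915]), np.float64(0.0012941721936138505))
collar [ 0.5125 -0.1745  0.19  ] (array([ 0.5124, -0.1744,  0.1904]), np.float64(0.00026589860380023944))
```

```bash
cat >> h.py <<'E'
Y=np.radians(9.6);Rs=np.array([[np.cos(Y),-np.sin(Y)],[np.sin(Y),np.cos(Y)]])
C=np.array([.5162,-.2162]);P=C+Rs@[-.030,.035]
def toolp(phi,r=.095,gap=0,a=.0175,b=.009):
    p=np.radians(phi);u=np.array([np.cos(p),np.sin(p)]);n=np.array([-u[1],u[0]])
    return P+Rs@(r*u-(.0045+gap+a*np.sin(p)+b*np.cos(p))*n)
E
python3 - <<'E'
from h import *
np.set_printoptions(precision=4,suppress=True)
print(P,"ball",tri((537.6,208),(118*.7,63*.7)),"bigpost",tri((545*.7,448*.7),(360*.7,55*.7)))
print("gap",toolp(12,gap=.02))
for f in range(12,100,8): print(f,toolp(f)*100)
print(R.from_rotvec(robot.state()["tcp_rot"]).as_matrix())
E
```

```text
[ 0.4808 -0.1867] ball (array([ 0.4602, -0.5834,  0.3483]), np.float64(0.0012189599423617283)) bigpost (array([ 0.2422, -0.2676,  0.3364]), np.float64(0.023539346479734196))
gap [ 0.5827 -0.1861]
12 [ 57.5349 -16.7473]
20 [ 57.2742 -15.6239]
28 [ 56.8658 -14.51  ]
36 [ 56.3018 -13.4258]
44 [ 55.5776 -12.3954]
52 [ 54.6931 -11.4461]
60 [ 53.6538 -10.6071]
68 [52.4718 -9.9084]
76 [51.1659 -9.3788]
84 [49.7618 -9.0446]
92 [48.2913 -8.9275]
[[ 0.9418  0.3362 -0.0004]
 [ 0.3362 -0.9418  0.001 ]
 [-0.0001 -0.0011 -1.    ]]
```

move_arm(steps=[0, 0, 5, 0, 0, 4, 0, 0, 0, 5, 0, 0, 4, 0, 0, 0, 5, 0, 0, 4, 0, 0, 0, 5, 0, 0, 4, 0, 0, 0, 5, 2.6, 2.8, 0, 0, 0, 0, 5, 2.6, 2.8, 0, 0, 0, 0, 5, 2.6, 2.8, 0, 0, 0, 0, 5, 2.6, 2.8, 0, 0])

```text
t: 0.87
position: [0.3148, -0.4752, 0.5649]
tcp_rot: [2.723, 1.567, -0.0]
contact_force: [0.9, 0.3, 0.1]
width: 0.418
gripper_force: 0.0
```

move_arm(steps=[0, 0, 5, 2.6, 2.8, 0, 0, 0, 0, 5, 2.6, 2.8, 0, 0, 0, 0, 5, 2.6, 2.8, 0, 0, 0, 0, 5, 2.6, 2.8, 0, 0, 0, 0, 5, 2.6, 2.8, 0, 0, 0, 0, 5, 2.6, 2.8, 0, 0, 0, 0, 5, 2.6, 2.8, 0, 0, 0, 0, 5, 2.6, 2.8, 0, 0])

```text
t: 1.53
position: [0.5229, -0.2512, 0.5647]
tcp_rot: [-2.022, -2.404, 0.001]
contact_force: [0.5, -0.9, 1.1]
width: 0.005
gripper_force: 0.0
```

move_arm(steps=[0, 0, 0, 3, 3.2, -2, 0, 0, 0, 0, 3, 3.3, -2, 0, 0, 0, 0, 0, 0, -4, 0, 0, 0, 0, 0, 0, -4, 0, 0, 0, 0, 0, 0, -3, 0, 0, 0, 0, 0, 0, 0, 0])

```text
t: 2.03
position: [0.5713, -0.1969, 0.414]
tcp_rot: [-2.018, -2.393, 0.01]
contact_force: [-0.9, -0.2, -0.5]
width: 0.003
gripper_force: 0.0
```

```bash
python3 - <<'E'
from h import *
print(robot.state()["position"])
t=optics.grab_frame("top")[:,:,::-1]; s=optics.grab_frame("scene")[:,:,::-1]
def c(im,x,y,w=100,h=75): return cv2.resize(im[y:y+h,x:x+w],(400,300),interpolation=cv2.INTER_CUBIC)
cv2.imwrite("pics/m2.png",np.hstack([c(t,280,130),c(s,185,140)]))
E
```

```text
[ 0.57132101 -0.19691997  0.4139756 ]
```

View pics/m2.png

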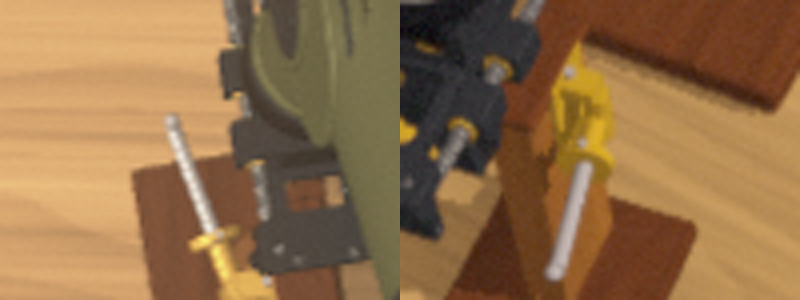

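The crops show the gripper to the right of the hook and clear of it, with the hook still folded and its tip at about (172,120) in the left crop. Next I'll correct the position and lower beside the hook.

move_arm(steps=[0, 0, 0, 1.2, 0.8, 0, 0, 0, 0, 0, 0, 0, -2.3, 0, 0, 0, 0, 0, 0, -2.3, 0, 0, 0, 0, 0, 0, -2.3, 0, 0, 0, 0, 0, 0, 0, 0])

```text
t: 2.55
position: [0.5852, -0.1893, 0.3504]
tcp_rot: [-2.026, -2.398, 0.002]
contact_force: [-1.7, -0.2, 0.2]
width: 0.009
gripper_force: 0.0
```

move_arm(steps=[0, 0, 0, 0, 0, -0.9, 0, 0, 0, 0, -0.5, 0.7, 0, 0, 0, 0, 0, -0.4, 0.7, 0, 0, 0, 0, 0, -0.1, 0.8, 0, 0, 0, 0, 0, -0.1, 0.6, 0, 0, 0, 0, 0, -0.2, 0.5, 0, 0, 0, 0, 0, -0.2, 0.6, 0, 0, 0, 0, 0, -0.2, 0.5, 0, 0])

```text
t: 3.22
position: [0.5686, -0.1452, 0.343]
tcp_rot: [2.026, 2.398, -0.001]
contact_force: [-0.0, -4.9, 1.2]
width: 0.005
gripper_force: 1.9
```

move_arm(steps=[0, 0, 0, -0.3, 0.5, 0, 0, 0, 0, 0, -0.3, 0.6, 0, 0, 0, 0, 0, -0.3, 0.5, 0, 0, 0, 0, 0, -0.4, 0.5, 0, 0, 0, 0, 0, -0.4, 0.5, 0, 0, 0, 0, 0, -0.5, 0.5, 0, 0, 0, 0, 0, -0.5, 0.4, 0, 0, 0, 0, 0, -0.5, 0.4, 0, 0])

```text
t: 3.88
position: [0.5364, -0.1051, 0.3426]
tcp_rot: [2.026, 2.4, 0.002]
contact_force: [2.9, -3.4, 0.2]
width: 0.007
gripper_force: 1.7
```

move_arm(steps=[0, 0, 0, -0.6, 0.4, 0, 0, 0, 0, 0, -0.6, 0.3, 0, 0, 0, 0, 0, -0.6, 0.3, 0, 0, 0, 0, 0, -0.6, 0.3, 0, 0, 0, 0, 0, -0.4, 0.1, 0, 0, 0, 0, 0, -0.3, 0.1, 0, 0])

```text
t: 4.38
position: [0.5051, -0.0905, 0.3425]
tcp_rot: [-2.026, -2.401, -0.0]
contact_force: [2.4, -2.8, 1.2]
width: 0.003
gripper_force: 1.5
```

move_arm(steps=[0, 0, 0, -0.4, 0.1, 0, 0, 0, 0, 0, -0.4, 0.1, 0, 0, 0, 0, 0, -0.3, 0, 0, 0, 0, 0, 0, -0.3, 0, 0, 0, 0, 0, 0, -0.2, 0, 0, 0, 0, 0, 0, -0.1, 0, 0, 0])

```text
t: 4.88
position: [0.4884, -0.0889, 0.3424]
tcp_rot: [-2.027, -2.4, -0.0]
contact_force: [2.2, -2.6, 1.4]
width: 0.006
gripper_force: 1.5
```

move_arm(steps=[0, 0, 0, -0.2, 0, 0, 0, 0, 0, 0, -0.1, 0, 0, 0, 0, 0, 0, -0.1, 0, 0, 0])

```text
t: 5.13
position: [0.4847, -0.0888, 0.3424]
tcp_rot: [2.027, 2.4, 0.001]
contact_force: [4.0, -1.4, 0.3]
width: 0.005
gripper_force: 1.6
```

move_arm(steps=[0, 0, 0, -0.1, 0, 0, 0, 0, 0, 0, -0.1, 0, 0, 0])

```text
t: 5.3
position: [0.4838, -0.0889, 0.3427]
tcp_rot: [2.025, 2.398, 0.005]
contact_force: [8.1, -2.4, -3.4]
width: 0.002
gripper_force: 3.6
```

move_arm(steps=[0, 0, 0, -0.1, 0, 0, 0, 0, 0, 0, -0.1, 0, 0, 0, 0, 0, 0, 0, 0, 0, 0])

```text
t: 5.55
position: [0.4831, -0.0888, 0.3429]
tcp_rot: [2.023, 2.397, 0.009]
contact_force: [9.1, -3.5, -4.8]
width: 0.005
gripper_force: 4.4
```

move_arm(steps=[0, 0, 0, 1, 0, 0, 0, 0, 0, 0, 1.5, 0, 2, 0, 0, 0, 0, 0, 0, 4, 0, 0, 0, 0, 0, 0, 4, 0.5, 0, 0, 3, 0.3, 3.9, 0, 1, 0, 0, 3, 0.3, 3.9, 0, 1, 0, 0, 4, 0.3, 3.9, 0, 1, 0, 0, 0, 0.3, 3.9, 0, 1])

```text
t: 6.22
position: [0.5161, 0.0686, 0.4419]
tcp_rot: [-1.805, -2.568, 0.004]
contact_force: [0.9, 0.1, -0.5]
width: 0.356
gripper_force: 0.0
```

move_arm(steps=[0, 0, 0, 0, 3.9, 0, 1, 0, 0, 0, 0, 3.9, 0, 1, 0, 0, 0, 0, 3.9, 0, 1, 0, 0, 0, 0, 0, 0, 1, 0, 0, 0, 0, 0, 0, 1])

```text
t: 6.63
position: [0.5156, 0.1871, 0.4418]
tcp_rot: [-1.799, -2.571, 0.003]
contact_force: [-1.2, -0.7, -0.3]
width: 0.734
gripper_force: 0.0
```

```bash
python3 - <<'E'
from h import *
s=robot.state();print(s["position"],R.from_rotvec(s["tcp_rot"]).as_matrix()[:,1])
t=optics.grab_frame("top")[:,:,::-1]; s=optics.grab_frame("scene")[:,:,::-1]
def c(im,x,y,w=100,h=75): return cv2.resize(im[y:y+h,x:x+w],(400,300),interpolation=cv2.INTER_CUBIC)
cv2.imwrite("pics/m3.png",np.vstack([np.hstack([c(t,280,150),c(s,185,140)]),np.hstack([c(t,150,140),c(s,325,230)])]))
E
```

```text
[0.51560965 0.18714628 0.4417673 ] [ 0.93950917  0.34250811 -0.00327228]
```

View pics/m3.png

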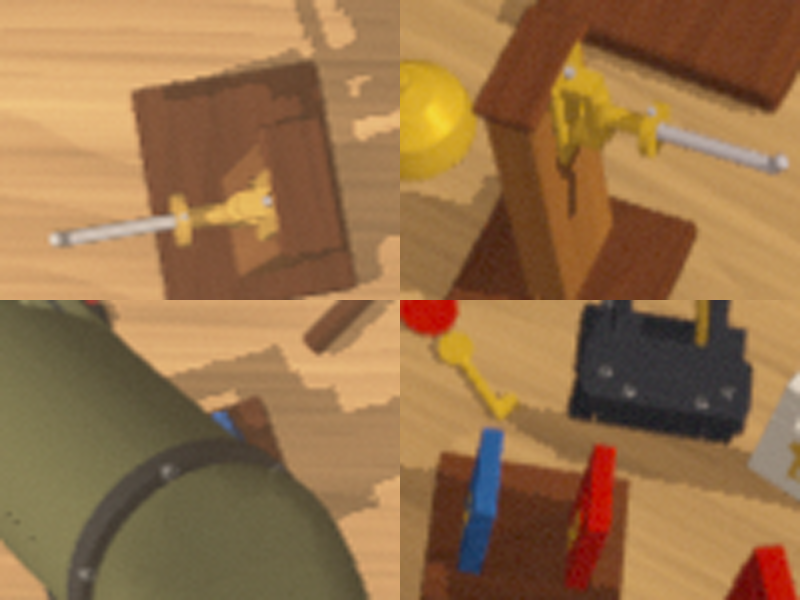

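The hook is now out: in the top crop its tip is at (58,239) and the collar at (180,220), square to the post. The red tag stands in its slot as before, with the gripper above and a little behind it, and the blue tag is untouched. I'll lower onto the red tag.

move_arm(steps=[0, 0, 0, 0.9, 0.5, 0, 1, 0, 0, 0, 0, 0, -3.8, 1, 0, 0, 0, 0, 0, -3.8, 1, 0, 0, 0, 0, 0, -3.2, 1, 0, 0, 0, 0, 0, 0, 1, 0, 0, 0, 0, 0, 0, 1])

```text
t: 7.23
position: [0.5263, 0.1872, 0.3334]
tcp_rot: [-1.812, -2.565, 0.007]
contact_force: [0.6, 0.9, 0.5]
width: 1.001
gripper_force: 0.0
```

```bash
python3 - <<'E'
from h import *
np.set_printoptions(precision=4,suppress=True)
T=tri((294.5,209.75),(281.25,180.5));Cc=tri((325,205),(248.75,172.5));print(T,Cc)
d=T[0]-Cc[0];print(np.degrees(np.arctan2(d[1],d[0])),"expect pin",P,"axis pt105",P+Rs@[0,.105])
print((T[0][:2]-P)@Rs,(Cc[0][:2]-P)@Rs)
s=robot.state();print(s["position"],s["width"])
s=optics.grab_frame("scene")[:,:,::-1]
cv2.imwrite("pics/m4.png",cv2.resize(s[225:300,320:420],(600,450),interpolation=cv2.INTER_CUBIC))
E
```

```text
(array([ 0.4607, -0.0793,  0.191 ]), np.float64(0.00526368941732632)) (array([ 0.4748, -0.1542,  0.1846]), np.float64(0.0021466440465776307))
100.68302396024433 expect pin [ 0.4808 -0.1867] axis pt105 [ 0.4633 -0.0832]
[-0.0019  0.1092] [-0.0005  0.033 ]
[0.5263 0.1872 0.3334] 1.0006127184153875
```

View pics/m4.png

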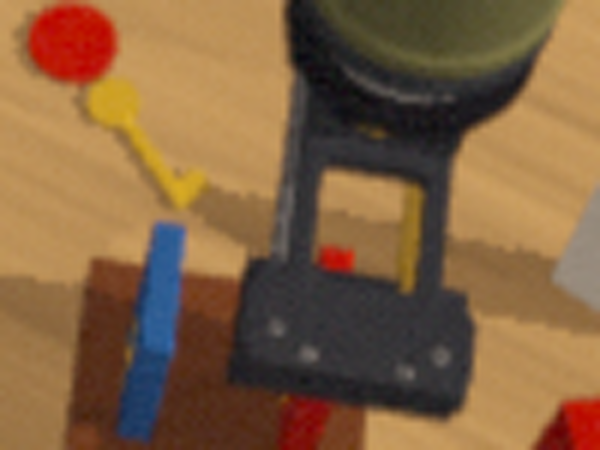

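The near finger stands over the red tag, whose top shows at (337,258) and lower part at (305,425). The blue tag at (155,330) is well clear, so I'll lower and grip.

move_arm(steps=[0, 0, 0, 0, 0.4, 0, 1, 0, 0, 0, 0, 0, -2.5, 1, 0, 0, 0, 0, 0, -2.5, 1, 0, 0, 0, 0, 0, -2.3, 1, 0, 0, 0, 0, 0, -2, 1, 0, 0, 0, 0, 0, 0, 1])

```text
t: 7.78
position: [0.5264, 0.1931, 0.2403]
tcp_rot: [-1.81, -2.567, 0.003]
contact_force: [0.6, -0.0, -0.1]
width: 0.997
gripper_force: 0.0
```

move_arm(steps=[0, 0, 0, 0, 0, 0, 0.8, 0, 0, 0, 0, 0, 0, 0.6, 0, 0, 0, 0, 0, 0, 0.5, 0, 0, 0, 0, 0, 0, 0.4, 0, 0, 0, 0, 0, 0, 0.4, 0, 0, 0, 0, 0, 0, 0.4])

```text
t: 8.28
position: [0.5269, 0.1932, 0.2421]
tcp_rot: [1.81, 2.567, 0.002]
contact_force: [1.1, -0.1, -1.5]
width: 0.57
gripper_force: 4.3
```

move_arm(steps=[0, 0, 0, 0, 0, 0, 0, 0, 0, 0, 0, 0, 0, 0, 0, 0, 0, 0, 0, 0, 0, 0, 0, 0, 0, 0, 2, 0, 0, 0, 0, 0, 0, 3, 0, 0, 0, 0, 0, 0, 3.5, 0, 0, 0, 0, 0, 0, 4, 0, 0, 0, 0, 0, 0, 0, 0])

```text
t: 8.95
position: [0.528, 0.1947, 0.3726]
tcp_rot: [1.808, 2.564, 0.016]
contact_force: [0.5, 0.8, -0.6]
width: 0.566
gripper_force: 29.9
```

move_arm(steps=[0, 0, -2, -1.2, -3.9, 0, 0, 0, 0, -2, -1.2, -3.9, 0, 0, 0, 0, -2, -1.2, -3.9, 0, 0, 0, 0, -2, -1.2, -3.9, 0, 0, 0, 0, -2, -1.2, -3.9, 0, 0, 0, 0, 0, -1.2, -3.9, -0.5, 0, 0, 0, 0, 0, 0, -2.3, 0, 0, 0, 0, 0, 0, 0, 0])

```text
t: 9.62
position: [0.4524, -0.0448, 0.3358]
tcp_rot: [-2.033, -2.39, 0.009]
contact_force: [-0.1, 0.2, -1.2]
width: 0.561
gripper_force: 29.9
```

```bash
python3 - <<'E'
from h import *
np.set_printoptions(precision=4,suppress=True)
s=robot.state();M=R.from_rotvec(s["tcp_rot"]).as_matrix();print(s["position"],M.tolist(),s["contact_force"])
print("local",(s["position"][:2]-P)@Rs)
t=optics.grab_frame("top")[:,:,::-1]; s=optics.grab_frame("scene")[:,:,::-1]
cv2.imwrite("pics/s5.png",s);cv2.imwrite("pics/t5.png",t)
def c(im,x,y,w=100,h=75): return cv2.resize(im[y:y+h,x:x+w],(400,300),interpolation=cv2.INTER_CUBIC)
cv2.imwrite("pics/m5.png",np.hstack([c(t,250,160),cv2.resize(s[150:225,220:320],(400,300),interpolation=cv2.INTER_CUBIC)]))
E
```

```text
[ 0.4524 -0.0448  0.3358] [[-0.16037440433999284, 0.9870344241918259, -0.0065647462176880635], [0.9870560000536952, 0.1603660362229271, -0.0017852686480735792], [-0.0007093592823389371, -0.0067660835390204715, -0.9999768581937039]] [-0.1381  0.2179 -1.2133]
local [-0.0043  0.1446]
```

View pics/m5.png

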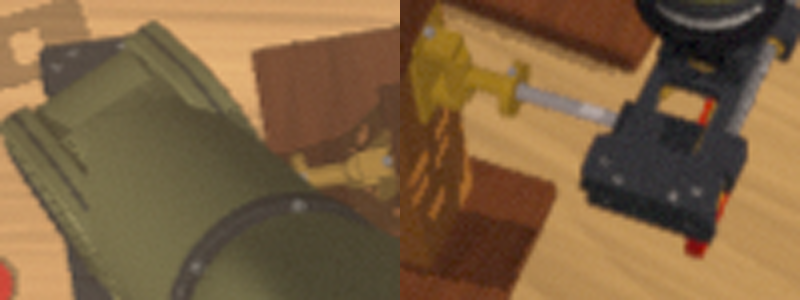

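The scene crop shows the tag held upright, its lower end at (697,248) and top at (707,110). The hook rod points at it and the near finger hides the tip. Next I'll measure where the tag sits in the hand.

```bash
python3 - <<'E'
from h import *
np.set_printoptions(precision=4,suppress=True)
g=cv2.imread("pics/s5.png");hs=cv2.cvtColor(g,cv2.COLOR_BGR2HSV)
red=cv2.inRange(hs,(0,170,50),(7,255,255))|cv2.inRange(hs,(173,170,50),(180,255,255))
red[:170]=0;red[225:]=0;red[:,:270]=0;red[:,320:]=0
for c in cv2.findContours(red,0,1)[0]:
    if len(c)>3: print(c[:,0].tolist())
pos=robot.state()["position"];l=(pos[:2]-P)@Rs
cal=optics.get_calibration("scene");K=np.array(cal["K"]);E=np.linalg.inv(cal["extrinsics"])
def proj(x,y,z):
    w=np.r_[P+Rs@[x,y],z,1];q=K@(E@w)[:3];return q[:2]/q[2]
for z in(.1038,.2138):
  for dy in(-.006,.006):
    for dx in (-.025,.025): print("pred z%.3f"%z,dx,dy,proj(l[0]+dx,l[1]+dy,z))
print("tip",proj(0,.1135,.190))
E
```

```text
[[292, 210], [292, 211], [292, 212], [293, 213], [294, 213], [295, 213], [295, 212], [296, 211], [295, 211], [294, 210], [293, 210]]
[[300, 201], [300, 202], [299, 203], [299, 204], [299, 203], [300, 202]]
[[297, 175], [296, 176], [296, 177], [296, 178], [295, 179], [295, 180], [296, 180], [295, 179], [296, 178], [296, 177], [296, 176]]
pred z0.104 -0.025 -0.006 [297.6856 197.0142]
pred z0.104 0.025 -0.006 [290.16   214.1216]
pred z0.104 -0.025 0.006 [302.4512 198.5457]
pred z0.104 0.025 0.006 [295.0084 215.7184]
pred z0.214 -0.025 -0.006 [298.289  170.2138]
pred z0.214 0.025 -0.006 [290.107  188.2466]
pred z0.214 -0.025 0.006 [303.4717 171.8221]
pred z0.214 0.025 0.006 [295.3878 189.9299]
tip [281.5703 181.8662]
```

move_arm(steps=[0, 0, 1, 0.3, 0.05, 0.6, 0, 0, 0, 0, 0.15, -1, 0, 0, 0, 0, 0, 0.15, -1, 0, 0, 0, 0, 0, 0, 0, 0, 0])

```text
t: 10.05
position: [0.461, -0.0621, 0.3445]
tcp_rot: [2.008, 2.415, -0.002]
contact_force: [0.2, -0.2, -1.9]
width: 0.566
gripper_force: 29.9
```

```bash
cat > q.py <<'E'
from h import *
np.set_printoptions(precision=4,suppress=True)
s=robot.state();M=R.from_rotvec(s["tcp_rot"]).as_matrix();print("local",(s["position"][:2]-P)@Rs,s["position"][2],"yaw",np.degrees(np.arctan2(M[1,1],M[0,1])),"tilt",M[:,2],"F local",s["contact_force"][:2]@Rs,s["contact_force"][2],s["ft_torque"])
E
python3 q.py
```

```text
local [0.0013 0.1261] 0.3445241655953569 yaw 10.51241098165425 tilt [ 0.0004 -0.0016 -1.    ] F local [ 0.2111 -0.1933] -1.9197181871463114 [-0.0727 -0.072  -0.0576]
```

move_arm(steps=[0, 0, -0.5, -0.25, 0, -0.2, 0, 0, 0, 0, 0.05, -0.3, 0, 0, 0, 0, 0, 0.05, -0.3, 0, 0, 0, 0, 0, 0, 0, 0, 0])

```text
t: 10.38
position: [0.459, -0.0668, 0.3423]
tcp_rot: [2.017, 2.409, -0.001]
contact_force: [1.2, -0.0, -1.0]
width: 0.563
gripper_force: 29.9
```

move_arm(steps=[0, 0, 0, 0.05, -0.3, 0, 0, 0, 0, 0, 0.05, -0.3, 0, 0])

```text
t: 10.55
position: [0.4602, -0.0723, 0.3424]
tcp_rot: [-2.016, -2.41, -0.0]
contact_force: [0.2, -0.3, -1.4]
width: 0.563
gripper_force: 29.9
```

```bash
python3 q.py
```

```text
local [-0.0013  0.1162] 0.34241936387846283 yaw 10.175622942158386 tilt [ 0.0001  0.0001 -1.    ] F local [ 0.1829 -0.3024] -1.4205057376687666 [-0.0737 -0.062  -0.0495]
```

move_arm(steps=[0, 0, 0, 0.05, -0.3, 0, 0, 0, 0, 0, 0.05, -0.3, 0, 0])

```text
t: 10.72
position: [0.4612, -0.0787, 0.3424]
tcp_rot: [2.016, 2.409, 0.0]
contact_force: [0.7, 0.2, -2.2]
width: 0.565
gripper_force: 29.9
```

move_arm(steps=[0, 0, 0, 0.05, -0.3, 0, 0, 0, 0, 0, 0.05, -0.3, 0, 0])

```text
t: 10.88
position: [0.4622, -0.0847, 0.3424]
tcp_rot: [2.017, 2.409, 0.0]
contact_force: [0.1, 0.3, -1.1]
width: 0.568
gripper_force: 29.9
```

move_arm(steps=[0, 0, 0, 0.05, -0.4, 0, 0, 0, 0, 0, 0.05, -0.3, 0, 0])

```text
t: 11.05
position: [0.4631, -0.0919, 0.3424]
tcp_rot: [2.017, 2.409, -0.0]
contact_force: [-0.1, -0.6, -1.6]
width: 0.565
gripper_force: 29.9
```

```bash
python3 q.py; python3 - <<'E'
from h import *
t=optics.grab_frame("top")[:,:,::-1]; s=optics.grab_frame("scene")[:,:,::-1]
def c(im,x,y,w=80,h=60): return cv2.resize(im[y:y+h,x:x+w],(400,300),interpolation=cv2.INTER_CUBIC)
cv2.imwrite("pics/m6.png",np.hstack([c(t,280,170),c(s,220,150)]))
E
```

```text
local [-0.0016  0.0964] 0.34239083187195196 yaw 10.123752568404637 tilt [-0.     -0.0001 -1.    ] F local [-0.2064 -0.5938] -1.569581933682364 [-0.0596 -0.1126 -0.0381]
```

View pics/m6.png

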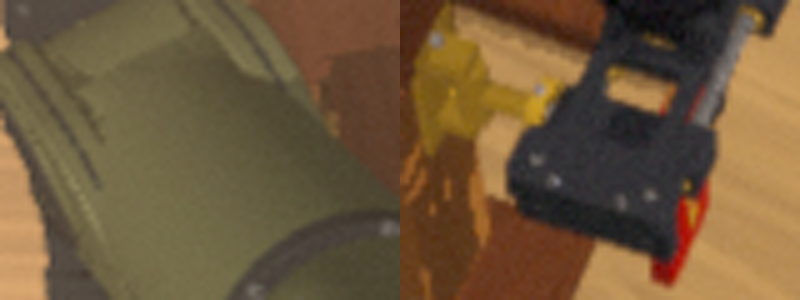

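Nothing in these crops shows a clash: the tag hangs over the rod, with its lower end at (665,270), and no contact force built up while threading. I'll go on towards the collar.

move_arm(steps=[0, 0, 0, 0.1, -0.6, 0, 0, 0, 0, 0, 0.1, -0.6, -0.1, 0, 0, 0, 0, 0.1, -0.6, -0.1, 0, 0, 0, 0, 0.1, -0.6, -0.1, 0])

```text
t: 11.48
position: [0.4672, -0.1162, 0.3393]
tcp_rot: [2.017, 2.409, -0.0]
contact_force: [1.0, -0.4, -1.1]
width: 0.565
gripper_force: 29.9
```

move_arm(steps=[0, 0, 0, 0.1, -0.5, 0, 0, 0, 0, 0, 0.05, -0.3, 0, 0, 0, 0, 0, 0.05, -0.3, 0, 0])

```text
t: 11.73
position: [0.4692, -0.1269, 0.3393]
tcp_rot: [-2.017, -2.409, -0.0]
contact_force: [-0.9, 0.4, -1.0]
width: 0.564
gripper_force: 29.9
```

```bash
python3 q.py
```

```text
local [-0.0015  0.0609] 0.33934114485731115 yaw 10.11168104169025 tilt [ 0.      0.0001 -1.    ] F local [-0.8014  0.5518] -0.9926575245325917 [-0.0391 -0.039   0.0007]
```

Slow steps now, looking for the collar.

move_arm(steps=[0, 0, 0, 0.05, -0.3, 0, 0, 0, 0, 0, 0.05, -0.3, 0, 0])

```text
t: 11.9
position: [0.4702, -0.1325, 0.3395]
tcp_rot: [2.016, 2.409, 0.0]
contact_force: [-0.1, -0.2, -0.6]
width: 0.563
gripper_force: 29.9
```

move_arm(steps=[0, 0, 0, 0.05, -0.2, 0, 0, 0, 0, 0, 0, -0.2, 0, 0])

```text
t: 12.07
position: [0.4707, -0.1365, 0.3394]
tcp_rot: [2.016, 2.409, 0.0]
contact_force: [-0.6, -0.2, -0.8]
width: 0.562
gripper_force: 29.9
```

move_arm(steps=[0, 0, 0, 0.05, -0.2, 0, 0, 0, 0, 0, 0, -0.1, 0, 0])

```text
t: 12.23
position: [0.4712, -0.1396, 0.3394]
tcp_rot: [2.016, 2.409, 0.0]
contact_force: [0.3, 0.6, -1.0]
width: 0.564
gripper_force: 29.9
```

move_arm(steps=[0, 0, 0, 0.05, -0.2, 0, 0, 0, 0, 0, 0, -0.1, 0, 0])

```text
t: 12.4
position: [0.4717, -0.1425, 0.3394]
tcp_rot: [2.016, 2.409, 0.0]
contact_force: [0.1, -0.1, -0.1]
width: 0.564
gripper_force: 29.9
```

move_arm(steps=[0, 0, 0, 0.05, -0.2, 0, 0, 0, 0, 0, 0, -0.1, 0, 0])

```text
t: 12.57
position: [0.4722, -0.1456, 0.3394]
tcp_rot: [2.016, 2.409, 0.0]
contact_force: [0.3, -0.2, -1.2]
width: 0.569
gripper_force: 29.9
```

move_arm(steps=[0, 0, 0, 0.05, -0.1, 0, 0, 0, 0, 0, 0, -0.1, 0, 0])

```text
t: 12.73
position: [0.4723, -0.1462, 0.3394]
tcp_rot: [-2.014, -2.409, -0.002]
contact_force: [-1.2, 6.4, -0.3]
width: 0.561
gripper_force: 29.9
```

move_arm(steps=[0, 0, 0, 0, -0.1, 0, 0, 0, 0, 0, 0, 0, 0, 0])

```text
t: 12.9
position: [0.4723, -0.1464, 0.3393]
tcp_rot: [-2.012, -2.409, -0.003]
contact_force: [-2.1, 6.2, 0.4]
width: 0.564
gripper_force: 29.9
```

```bash
python3 q.py
```

```text
local [-0.0016  0.0412] 0.33934608607028727 yaw 10.259271449647692 tilt [-0.0006  0.0034 -1.    ] F local [-1.0314  6.4616] 0.4127544442842179 [ 1.2236  0.2382 -0.0646]
```

move_arm(steps=[0, 0, 0, 0, 0, -0.2, 0, 0, 0, 0, 0, 0, -0.2, 0])

```text
t: 13.07
position: [0.4725, -0.1463, 0.3355]
tcp_rot: [-2.012, -2.41, -0.004]
contact_force: [-1.8, 6.2, 0.1]
width: 0.566
gripper_force: 29.9
```

move_arm(steps=[0, 0, 0, 0, 0, -0.1, 0, 0, 0, 0, 0, 0, 0, 0])

```text
t: 13.23
position: [0.4725, -0.1463, 0.3343]
tcp_rot: [-2.012, -2.41, -0.004]
contact_force: [-2.0, 7.0, -0.0]
width: 0.563
gripper_force: 29.9
```

move_arm(steps=[0, 0, 0, 0, 0, -0.1, 0, 0, 0, 0, 0, 0, 0, 0])

```text
t: 13.4
position: [0.4725, -0.1463, 0.3334]
tcp_rot: [-2.012, -2.41, -0.004]
contact_force: [-2.5, 7.0, 1.0]
width: 0.561
gripper_force: 29.9
```

move_arm(steps=[0, 0, 0, 0, 0, -0.1, 0, 0, 0, 0, 0, 0, 0, 0])

```text
t: 13.57
position: [0.4725, -0.1462, 0.333]
tcp_rot: [-2.012, -2.41, -0.004]
contact_force: [-3.9, 7.0, 6.6]
width: 0.565
gripper_force: 29.9
```

move_arm(steps=[0, 0, 0, 0, 0, -0.1, 0, 0, 0, 0, 0, 0, 0, 0])

```text
t: 13.73
position: [0.4725, -0.1461, 0.3328]
tcp_rot: [-2.013, -2.411, -0.003]
contact_force: [-5.1, 6.0, 13.4]
width: 0.562
gripper_force: 29.9
```

```bash
python3 q.py
```

```text
local [-0.0014  0.0414] 0.33275963188877566 yaw 10.278513343858899 tilt [ 0.0008  0.002  -1.    ] F local [-4.0062  6.7629] 13.43625720995173 [1.258  0.876  0.0018]
```

move_arm(steps=[0, 0, 0, 0, 0, 0.15, 0, 0, 0, 0, 0, 0, 0, 0])

```text
t: 13.9
position: [0.4725, -0.1462, 0.3333]
tcp_rot: [-2.012, -2.41, -0.004]
contact_force: [-1.7, 6.6, 1.9]
width: 0.565
gripper_force: 29.9
```

```bash
python3 q.py
```

```text
local [-0.0014  0.0413] 0.3332750537698312 yaw 10.280959176814735 tilt [ 0.0004  0.0031 -1.    ] F local [-0.5248  6.7926] 1.899012799254908 [ 1.2261  0.233  -0.0955]
```

Relaxed: about 7 N on the collar and no sideways load. Opening, slowly.

move_arm(steps=[0, 0, 0, 0, 0, 0, 0.6, 0, 0, 0, 0, 0, 0, 0.63, 0, 0, 0, 0, 0, 0, 0.7, 0, 0, 0, 0, 0, 0, 0.75, 0, 0, 0, 0, 0, 0, 0.8, 0, 0, 0, 0, 0, 0, 0.8, 0, 0, 0, 0, 0, 0, 0.8])

```text
t: 14.48
position: [0.4726, -0.1485, 0.3329]
tcp_rot: [2.017, 2.409, -0.0]
contact_force: [-0.6, 1.0, 0.3]
width: 0.801
gripper_force: 0.0
```

```bash
python3 q.py
```

```text
local [-0.0017  0.039 ] 0.3328894923781144 yaw 10.12893701364276 tilt [ 0.0001 -0.0001 -1.    ] F local [-0.4368  1.1159] 0.27284387638307145 [-0.0264 -0.1046  0.0045]
```

move_arm(steps=[0, 0, 0, 0, 0, 1, 0.8, 0, 0, 0, 0, 0, 2, 0.8, 0, 0, 0, 0, 0, 3, 0.8, 0, 0, 0, 0, 0, 4, 0.8, 0, 0, 0, 0, 0, 4, 0.8, 0, 0, 0, 0, 4, 1, 0.8, 0, 0, 0, 0, 4, 0, 0.8, 0, 0, 0, 0, 4, 0, 0.8])

```text
t: 15.15
position: [0.4724, -0.0275, 0.4849]
tcp_rot: [2.018, 2.404, 0.004]
contact_force: [1.2, -0.6, -0.3]
width: 0.803
gripper_force: 0.0
```

move_arm(steps=[0, 0, 0, 0, 4, 0, 0.8, 0, 0, 0, 0, 4, 0, 0.8, 0, 0, 0, 0, 4, 0, 0.8, 0, 0, 0, 0, 0, 0, 0.8, 0, 0, 0, 0, 0, 0, 0.8])

```text
t: 15.57
position: [0.4719, 0.0946, 0.4838]
tcp_rot: [-2.008, -2.416, -0.003]
contact_force: [0.2, -1.1, 0.3]
width: 0.803
gripper_force: 0.0
```

```bash
python3 - <<'E'
from h import *
t=optics.grab_frame("top")[:,:,::-1]; s=optics.grab_frame("scene")[:,:,::-1]
def c(im,x,y,w=80,h=60): return cv2.resize(im[y:y+h,x:x+w],(400,300),interpolation=cv2.INTER_CUBIC)
cv2.imwrite("pics/m7.png",np.vstack([np.hstack([c(t,280,170),c(s,220,150)]),np.hstack([cv2.resize(t,(400,300)),cv2.resize(s,(400,300))])]))
E
```

```text
(no output)
```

View pics/m7.png

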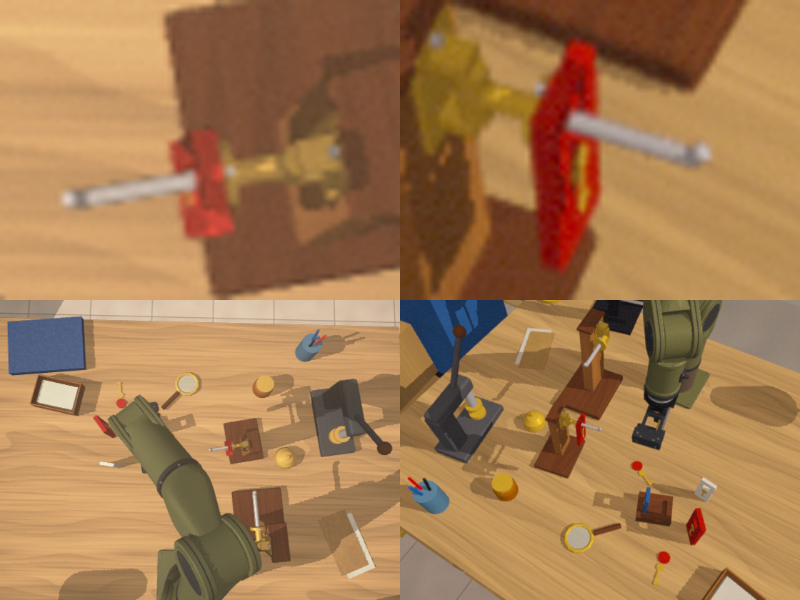

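The red tag hangs on the rod against the collar, at (205,185) in the top crop and (568,150) in the scene crop. The hook tip is within a pixel of where it was at the stop, and the blue tag and the other things look unmoved. Handing in.

```bash
python3 -c "
from rig import robot
print(robot.hand_in())"
```

```text
the job is handed in; nothing more can be done
None
```

The job is handed in: the hook is out at its stop and the red tag, pressed against the brass collar with about 7 N, hangs there with the gripper clear; the blue tag and everything else look unmoved in the last pictures.

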